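# Turn a chocolate biscuit over on its cooling slab

## Task

The big round biscuit lies plain side up, with its chocolate side down on the stone slab with the blue-green mat. Take the spatula by its handle and use its blade to turn the biscuit over so that it lies flat and wholly on the slab with the chocolate side up: keep it low over the slab, do not touch it with the gripper, and do not disturb the other things. Then lay the spatula flat on the worktop, clear of the slab, and let go.

Things in the scene. Friction and masses are not known exactly. Their poses are not given: they have to be found in the camera images.
- slab: Pale marble slab on the worktop, fixed, faced with a grippy blue-green silicone baking mat (friction about 1), 200 mm (its x) by 340 mm (its y, the long way), top 12 mm above the worktop. Origin at the centre of its underside, on the worktop; z up.
- biscuit: Round biscuit, 110 mm across, 14 mm thick, light brown plain side, dark chocolate side. Origin mid-thickness; z comes out of the plain side (up at the start, down at the end). Both faces are flat to 30 mm radius, then slope straight to the 6 mm thick rim, whose lower edge is 4 mm above the slab: a thin blade goes 11 mm in under the rim untouched. Slides easily on steel, grips the mat.
- spatula: Loose slotted turner, 260 mm long, flat on the worktop. Origin at mid-length on its underside; x towards the blade, z up. Steel blade x = 48 to 130 mm, 80 mm wide, 2.2 mm thick, underside at z = 0; thin neck; straight black handle x = -130 to 0 mm, 20 mm wide (y), 18 mm high (z = 0 to 18). 130 g, balanced near x = 4 mm.
- spatula_grip (a point): Point on the spatula's handle to hold it: x = -15 mm from mid-length, 9 mm above the spatula's underside; axes as the spatula.
- spatula_tip (a point): Middle of the blade's front edge: x = +130 mm from mid-length, 1.1 mm above the spatula's underside; axes as the spatula. Levering the biscuit up at about 30 mm/s works; jerks make it slip.
- honey_jar: Bystander: glass jar of honey with a lid, 71 mm across, 110 mm high, origin at the centre of its underside.
- butter: Bystander: packet of butter, 73 x 102 x 37 mm, origin at the centre of its underside.
- lemon: Bystander: yellow lemon, 71 x 53 x 51 mm, origin at the centre of its underside.
- apple_a: Bystander: red apple, 77 mm wide, 73 mm high, origin at the centre of its underside.

How it is judged (in metres and radians):
On the way:
1. the biscuit is turned past upright while the gripper holds the spatula (angle between biscuit's own z axis and vertical above 1.8 rad and contact force between the fingers and spatula above 1 N), for 0.1 s.
At the end, for the whole second after the job is handed in: The biscuit lies still and flat (within about 6 degrees) on the slab, chocolate side up, no part of it (to about 10 mm) beyond the slab's edge; the spatula lies still, right way up and flat on the worktop, touching neither slab nor biscuit (angle between biscuit's own z axis and vertical above 3.04 rad and x of biscuit in the frame of slab between -0.055 and 0.055 m and y of biscuit in the frame of slab between -0.122 and 0.122 m and height (world z) of biscuit below 0.024 m and linear speed of each of biscuit, spatula below 0.02 m/s and angle between spatula's own z axis and vertical below 0.1 rad and height (world z) of spatula between -0.01 and 0.008 m and contact force between spatula and slab below 0.05 N and contact force between spatula and biscuit below 0.05 N).
It fails at once if the gripper or arm touches the biscuit (contact force between any of the fingers, the arm and biscuit above 0.3 N).
It fails at once if the biscuit is lifted or tossed more than about 15 cm above the slab (height (world z) of biscuit above 0.165 m).
It fails at once if a bystander is moved by more than 3 cm (distance of any of honey_jar, butter, lemon, apple_a from where it was at the start of the episode above 0.03 m).
It also fails if it takes over 54 s, if anything falls off the work surface, if the arm or the gripper's body presses on something with over 40 N, if the wrist force passes 120 N, or if a joint passes its speed limit or range.

## Robot

A 6-joint arm with a two-finger parallel gripper is mounted at the origin on a cart in front of the work surface, level with it; the furniture and walls round the work are solid. World frame = base frame: x ahead of the robot, y to its left, z up, the work surface at z = 0. Lengths are in mm, angles in rad, forces in N, time in s.
With the tool pointing down it reaches from about 275 to 875 mm from the base axis. Payload 12.5 kg.
Tool frame: the origin (TCP) lies midway between the tips of the shut fingers; the grasp point (between the pads) lies 19 mm behind it (r.grasp_offset is the z of the grasp point in the tool frame, in mm); z points along the fingers, y is the line along which they close (so a half turn about z gives the same grasp; the last joint's range is limited). The gripper opens to 85 mm and grips with 20 to 120 N. Pads are 22 mm wide; open, the fingers measure 114 mm over their backs; the gripper's body (76 mm by 85 mm) begins 54 mm behind the grasp point. The pads swing forward as they close: fully open they stand 13 mm farther back than shut.
Start: joints at [-1.191, 0.351, 1.652, -0, 1.139, -0.085], TCP at [246.55, -491.627, 231.29] pointing down, gripper open.
Joint ranges: [-2.75, 2.75], [-0.79, 2.1], [0.01, 2.65], [-1.57, 4.71], [0.07, 3.14], [-2.87, 2.87]. Speed limits (rad/s): [2.22, 2.22, 2.79, 3.14, 3.14, 3.14].

## Interface

Orientations are given as a unit quaternion [w, x, y, z].
In Python, from workcell import r, get_image, get_calibration gives the robot as it stands (r), with the cameras as plain functions.
- The arm moves only by the shell command python3 drive.py 'ROWS' [OPENING]. ROWS is 1 to 20 rows, parted by semicolons, with the numbers parted by spaces; each row has 6 numbers: dx, dy, dz in shares of the most that a row can go, 1 being 50 mm, then a rotation vector rx, ry, rz in a scale on which 1.0 is pi rad; each row shifts and turns the commanded pose from where the row before left it, along the tool's axes as they then stand; what a row does not reach is not made up. A row lasts 1/10 s, in which the tool goes at most 50 mm and 0.15 rad, less where a joint would pass 70% of its speed; a pose out of reach is approached as far as the arm can. OPENING is the finger opening in mm, set as the command begins (- or left out keeps the last). The fingers move at their own pace and stop on an object; the grip force is fixed at half the most. Time passes only in rows, so rows that do not move let the fingers close. It prints the time, the measured TCP pose, the force, the opening and the grip force at its end. No shift or turn number may pass 1 either way. Input that does not fit is refused with a message, and nothing moves.
- r.get_state(): the state, without advancing time (a new reading comes with each control period).
- get_image(name): name is "side" or "top"; returns the picture (384x512x3 uint8, red, green, blue); there is no depth.
- get_calibration(name): a dict with "intrinsics" (3x3 intrinsics, pixels), "k1" (the pictures are not rectified: a ray, as slopes to the right and down, at radius r is drawn at 1 + k1 r^2 times it, then the intrinsics apply), "origin" and "rotation" of the camera in the world. Camera axes: x right, y up, looking along -z (the intrinsics and any distortion apply to the point x, -y, -z); pixel columns grow to the right and rows downward; lengths in mm; the calibration is good to about 2 mm. A picture is of the moment at which its call begins. get_calibration takes no time and is no camera call.
- r.hand_in(): hands the job in; it is judged then, once.
The state is a dict: "time": time; "qpos": joint angles; "qd": joint speeds; "effort": joint torques, N m; "eef_pos": TCP position; "eef_rot": TCP orientation; "contact_force": force on the tool from outside, world axes, zero at the start; "moment": the same for the moment, N m; "width": finger opening in mm; "gripper_force": force on a finger pad.
Only numpy, scipy, OpenCV 4.12 (cv2) and the standard library are available. Lean on these libraries where they do the work, as an engineer would, in place of code of your own. Each camera call takes 0.05 s, during which the arm holds its last target. There are 200 camera calls.

## Working session

There is one attempt and no reset: what is moved stays moved. The work goes in short steps, Python scripts to look and compute and a shell command to move; the robot and the scene stay as the last step left them, time stands still between calls to the robot, and variables do not carry over. Pictures are saved under pics/ and viewed, at most 10 in all, crops included, and the job is handed in when it is done.

```bash
ls; mkdir -p pics
python3 - <<'E'
from workcell import r, get_image, get_calibration
import cv2
for n in("side","top"):
    cv2.imwrite(f"pics/{n}0.png",cv2.cvtColor(get_image(n),cv2.COLOR_RGB2BGR)); c=get_calibration(n); print(n,c)
s=r.get_state();print(s['eef_pos'],s['eef_rot'],s['time'],r.grasp_offset)
E
```

```text
drive.py
pics
workcell.py
side {'intrinsics': array([[467.88348918,   0.        , 260.28164144],
       [  0.        , 467.88348918, 186.83305493],
       [  0.        ,   0.        ,   1.        ]]), 'k1': -0.17894308587516802, 'origin': array([486.33484635, 664.5433843 , 568.30065196]), 'rotation': array([-0.0304192 , -0.03037524,  0.49383529,  0.86849221])}
top {'intrinsics': array([[355.26040225,   0.        , 250.45408263],
       [  0.        , 355.26040225, 193.51167549],
       [  0.        ,   0.        ,   1.        ]]), 'k1': -0.06023148462921336, 'origin': array([ 418.171851  , -248.28668063,  870.38286637]), 'rotation': array([-0.69512574, -0.08701449,  0.03661748,  0.71266251])}
[ 246.43465237 -491.37122581  230.82453045] [-5.12288381e-04  9.73115739e-01  2.30316068e-01 -7.15659281e-05] 0.1 -18.700000000000003
```

View pics/top0.png

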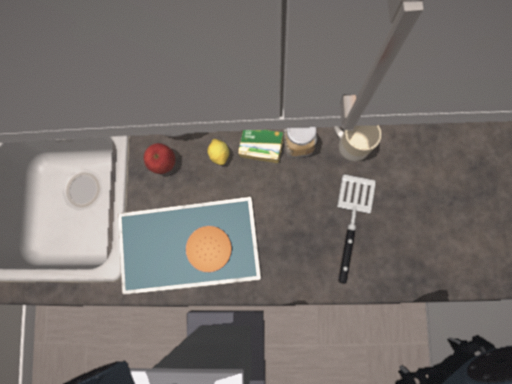

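View pics/side0.png

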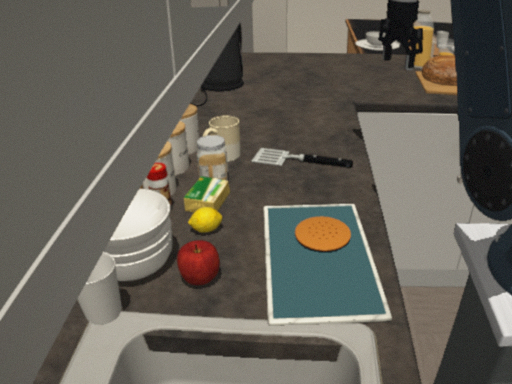

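The top picture shows the spatula at the right: handle from (343,281) to (352,230), blade up to (358,177). The slab spans about (120,200)–(260,292) with the biscuit at (208,248). In the side picture the handle end is at (352,163), the blade at (270,157) and the biscuit at (323,233).

```bash
cat > h.py <<'E'
import numpy as np, cv2
from scipy.spatial.transform import Rotation as R
from workcell import r, get_image, get_calibration
def img(n,save=None):
    a=cv2.cvtColor(get_image(n),cv2.COLOR_RGB2BGR)
    if save: cv2.imwrite(save,a)
    return a
def cam(n):
    c=get_calibration(n);w=c['rotation']
    return c['intrinsics'],c['k1'],np.array(c['origin']),R.from_quat([w[1],w[2],w[3],w[0]]).as_matrix()
def rays(n,uv):
    K,k,o,M=cam(n)
    p=cv2.undistortPoints(np.array(uv,float).reshape(-1,1,2),K,np.array([k,0,0,0,0.])).reshape(-1,2)
    d=np.c_[p[:,0],-p[:,1],-np.ones(len(p))]@M.T
    return o,d/np.linalg.norm(d,axis=1)[:,None]
def onz(n,uv,z):
    o,d=rays(n,uv); return o+d*((z-o[2])/d[:,2])[:,None]
def tri(a,b):   # pixel in top, pixel in side -> point, miss
    o1,d1=rays('top',[a]);o2,d2=rays('side',[b]);d1=d1[0];d2=d2[0]
    t=np.linalg.lstsq(np.c_[d1,-d2],o2-o1,rcond=None)[0]
    p,q=o1+t[0]*d1,o2+t[1]*d2
    return (p+q)/2,np.linalg.norm(p-q)
def big(m):
    c,_=cv2.findContours(m.astype(np.uint8),cv2.RETR_EXTERNAL,cv2.CHAIN_APPROX_NONE)
    return max(c,key=cv2.contourArea).reshape(-1,2)
E
python3 - <<'E'
from h import *
np.set_printoptions(precision=1,suppress=True)
T=cv2.imread('pics/top0.png');S=cv2.imread('pics/side0.png')
for n,a,box in(('top',T,(100,190,270,300)),('side',S,(255,190,400,330))):
    h=cv2.cvtColor(a,cv2.COLOR_BGR2HSV);x0,y0,x1,y1=box
    B=np.zeros(h.shape[:2],bool);B[y0:y1,x0:x1]=1
    bis=big(B&(h[...,0]<22)&(h[...,1]>130)&(h[...,2]>90))
    mat=big(B&(h[...,0]>80)&(h[...,0]<110)&(h[...,1]>60))
    e=cv2.fitEllipse(bis);print(n,'biscuit',e,'centre at z22',onz(n,[e[0]],22))
    P=onz(n,bis,20)[:,:2].astype(np.float32);print(cv2.minEnclosingCircle(P))
    Q=onz(n,mat,12)[:,:2].astype(np.float32);print('mat',cv2.minAreaRect(Q),cv2.boxPoints(cv2.minAreaRect(Q)).tolist())
t=cv2.resize(T[165:295,320:400],None,fx=4.5,fy=4.5,interpolation=cv2.INTER_CUBIC)
s=cv2.resize(S[140:175,245:360],None,fx=4,fy=4,interpolation=cv2.INTER_CUBIC)
C=np.zeros((max(t.shape[0],s.shape[0]),t.shape[1]+s.shape[1],3),np.uint8)
C[:t.shape[0],:t.shape[1]]=np.clip(t*1.4,0,255);C[:s.shape[0],t.shape[1]:]=np.clip(s*1.4,0,255)
if C.shape[1]>800:C=C[:,:800]
print(t.shape,s.shape);cv2.imwrite('pics/c0.png',C)
E
```

```text
Traceback (most recent call last):
  File "h.py", line 25, in big
    return max(c,key=cv2.contourArea).reshape(-1,2)
           ~~~^^^^^^^^^^^^^^^^^^^^^^^
ValueError: max() iterable argument is empty
```

Run:
```python
from h import *
np.set_printoptions(precision=1,suppress=True)
T=cv2.imread('pics/top0.png');S=cv2.imread('pics/side0.png')
print(cv2.cvtColor(T,cv2.COLOR_BGR2HSV)[250,150],cv2.cvtColor(S,cv2.COLOR_BGR2HSV)[290,310])
for n,a,box in(('top',T,(100,190,270,300)),('side',S,(255,190,400,330))):
    h=cv2.cvtColor(a,cv2.COLOR_BGR2HSV);x0,y0,x1,y1=box
    B=np.zeros(h.shape[:2],bool);B[y0:y1,x0:x1]=1
    bis=big(B&(h[...,0]<22)&(h[...,1]>130)&(h[...,2]>90))
    ref=h[250,150] if n=='top' else h[290,310]
    mat=big(B&(abs(h[...,0].astype(int)-ref[0])<10)&(h[...,1]>ref[1]*.6))
    e=cv2.fitEllipse(bis);print(n,'biscuit',e,'centre at z22',onz(n,[e[0]],22))
    P=onz(n,bis,20)[:,:2].astype(np.float32);print(cv2.minEnclosingCircle(P))
    Q=onz(n,mat,12)[:,:2].astype(np.float32);print('mat',cv2.minAreaRect(Q),cv2.boxPoints(cv2.minAreaRect(Q)).tolist())
t=cv2.resize(T[165:295,320:400],None,fx=4.5,fy=4.5,interpolation=cv2.INTER_CUBIC)
s=cv2.resize(S[140:175,245:360],None,fx=3.8,fy=3.8,interpolation=cv2.INTER_CUBIC)
C=np.zeros((max(t.shape[0],s.shape[0]),t.shape[1]+s.shape[1],3),np.uint8)
C[:t.shape[0],:t.shape[1]]=np.clip(t*1.4,0,255);C[:s.shape[0],t.shape[1]:]=np.clip(s*1.4,0,255)
print(C.shape);cv2.imwrite('pics/c0.png',C)
```

```text
[ 95  51 156] [ 90  82 100]
top biscuit ((208.28646850585938, 249.74037170410156), (39.185325622558594, 41.97584915161133), 2.0802087783813477) centre at z22 [[435.9 -85.3  22. ]]
((439.5357971191406, -85.10414123535156), 52.48375701904297)
mat ((448.4820556640625, -29.162689208984375), (179.26602172851562, 318.7368469238281), 5.532316207885742) [[343.90228271484375, 120.82212829589844], [374.63079833984375, -196.43003845214844], [553.0618286132812, -179.1475067138672], [522.3333129882812, 138.1046600341797]]
side biscuit ((322.4720458984375, 233.34890747070312), (33.16474533081055, 55.06809997558594), 93.83287811279297) centre at z22 [[438.4 -79.3  22. ]]
((437.8595275878906, -84.99494171142578), 56.516597747802734)
mat ((446.9991455078125, -28.9541015625), (180.75941467285156, 318.96343994140625), 5.594696521759033) [[341.501953125, 120.95672607421875], [372.59796142578125, -196.4873046875], [552.496337890625, -178.86492919921875], [521.4003295898438, 138.5791015625]]
(585, 797, 3)
```

View pics/c0.png

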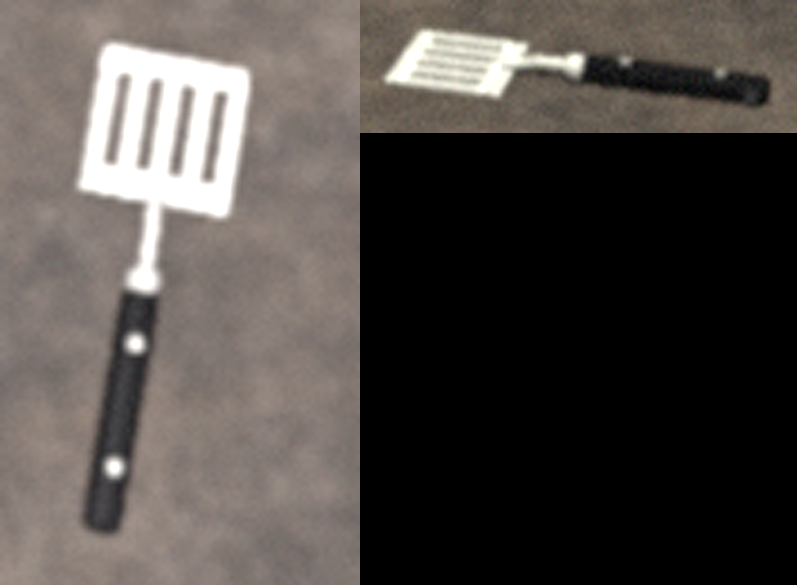

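The crop shows the handle rivets at top-crop (134,343) and (113,467), matching side-crop (267,62) and (362,73). The blade's front corners are at top-crop (104,43)/(250,70), matching side-crop (26,82)/(65,31).

Run:
```python
from h import *
np.set_printoptions(precision=1,suppress=True)
t=lambda x,y:((x+.5)/4.5-.5+320,(y+.5)/4.5-.5+165)
s=lambda x,y:((x+.5)/3.8-.5+245,(y+.5)/3.8-.5+140)
for nm,a,b,z in(('riv1',(134,343),(267,62),18),('riv2',(113,467),(362,73),18),('tipL',(104,43),(26,82),2),('tipR',(250,70),(65,31),2),('collar',(143,283),(215,66),10)):
    print(nm,*tri(t(*a),s(*b)),'top@z',onz('top',[t(*a)],z)[0],'side@z',onz('side',[s(*b)],z)[0])
T=cv2.imread('pics/top0.png')[165:295,320:400]
v=T.max(2);c=big(v>170);print(len(c))
c=c+np.array([320,165]);Q=onz('top',c,2)[:,:2].astype(np.float32);R0=cv2.minAreaRect(Q);print('blade',R0,cv2.boxPoints(R0))
k=big(v<60)+np.array([320,165]);Q=onz('top',k,14)[:,:2].astype(np.float32);print('handle',cv2.minAreaRect(Q),cv2.fitLine(Q,2,0,.01,.01).ravel(),Q.min(0),Q.max(0))
m=onz('top',[t(143,283)],18)
```

```text
riv1 [ 448.5 -419.6   18.6] 2.2784548395396214 top@z [ 449.6 -419.8   18. ] side@z [ 447.3 -420.6   18. ]
riv2 [ 385.  -404.8   19.2] 2.42139153815056 top@z [ 386.2 -405.2   18. ] side@z [ 383.6 -407.2   18. ]
tipL [ 613.4 -417.4    0.9] 2.0790325820313726 top@z [ 614.3 -417.3    2. ] side@z [ 612.1 -415.     2. ]
tipR [ 593.9 -495.1    2.9] 4.7035868759672645 top@z [ 596.5 -495.5    2. ] side@z [ 591.7 -495.9    2. ]
collar [ 482.  -428.1   10.3] 1.1884550257437374 top@z [ 481.4 -428.1   10. ] side@z [ 482.6 -428.7   10. ]
161
blade ((542.985595703125, -442.3638916015625), (80.03729248046875, 128.14476013183594), 77.6612777709961) [[ 471.8 -467.8]
 [ 597.  -495.1]
 [ 614.1 -417. ]
 [ 488.9 -389.6]]
handle ((414.5733642578125, -411.2506103515625), (19.511016845703125, 122.98334503173828), 76.81609344482422) [   1.    -0.2  416.1 -411.4] [ 354.9 -432.9] [ 475.5 -391.1]
```

Heights agree with the text: handle top about 18.9 mm, blade 1–3 mm. The grip point is at about (463, -423), with yaw -0.229. Next I move above it.

Units first: shifts go in shares of 50 mm and turns go in shares of pi rad. So 39 mm is 0.78, 28 mm is 0.56, 0.139 rad / 3.1416 = 0.0442.

```bash
python3 drive.py '0 0 0.56 0 0 0.0442;0 0 0.56 0 0 0.0442;0 0 0.56 0 0 0.0442;0 0 0.56 0 0 0.0442;0 0 0.56 0 0 0.0439;0.78 -0.46 0 0 0 0;0.78 -0.46 0 0 0 0;0.78 -0.46 0 0 0 0;0.78 -0.46 0 0 0 0;0.78 -0.46 0 0 0 0;0 0 0 0 0 0;0 0 0 0 0 0;0 0 0 0 0 0' 45
python3 - <<'E'
from h import *
s=r.get_state();q=s['eef_rot'];M=R.from_quat([q[1],q[2],q[3],q[0]]).as_matrix()
d=np.array([463,-423,3])-s['eef_pos'];print(s['eef_pos'],M.round(3),'tool delta',M.T@d, np.arctan2(M[1,0],M[0,0]))
E
```

```text
time: 1.4
eef_pos: [461.6, -424.1, 91.0]
eef_rot: [-0.0, 0.993, -0.115, -0.0]
contact_force: [-1.1, -0.2, -1.0]
width: 44.8
gripper_force: 0.0
[ 461.58546016 -424.1452553    90.99053626] [[ 0.974 -0.228 -0.001]
 [-0.228 -0.974  0.001]
 [-0.001 -0.    -1.   ]] tool delta [ 1.19156082 -1.40689808 87.9900439 ] -0.22986867648693574
```

To row units: 30 mm is 0.6, 17 mm is 0.34.

```bash
python3 drive.py '0.02 -0.02 0.6 0 0 0;0 0 0.6 0 0 0;0 0 0.34 0 0 0;0 0 0.2 0 0 0;0 0 0 0 0 0;0 0 0 0 0 0;0 0 0 0 0 0'; python3 drive.py '0 0 0 0 0 0;0 0 0 0 0 0;0 0 0 0 0 0;0 0 0 0 0 0;0 0 0 0 0 0;0 0 0 0 0 0' 0
```

```text
time: 2.1
eef_pos: [464.2, -423.8, 5.5]
eef_rot: [0.001, 0.993, -0.114, 0.001]
contact_force: [0.3, 0.1, -0.1]
width: 45.0
gripper_force: 0.0
time: 2.7
eef_pos: [464.2, -423.6, 5.3]
eef_rot: [0.0, 0.993, -0.114, 0.001]
contact_force: [-1.4, 1.5, 6.1]
width: 18.1
gripper_force: 59.7
```

To row units: -30 mm is -0.6, -20 mm is -0.4.

```bash
python3 drive.py '0 0 -0.2 0 0 0;0 0 -0.4 0 0 0;0 0 -0.6 0 0 0;0 0 -0.6 0 0 0;0 0 0 0 0 0;0 0 0 0 0 0;0 0 0 0 0 0;0 0 0 0 0 0'
python3 - <<'E'
from h import *
S=img('side');cv2.imwrite('pics/s1.png',cv2.resize(S[80:180,230:380],None,fx=5,fy=5,interpolation=cv2.INTER_CUBIC))
img('top','pics/t1.png')
E
```

```text
time: 3.5
eef_pos: [463.3, -422.7, 93.1]
eef_rot: [-0.001, 0.993, -0.114, -0.001]
contact_force: [0.6, 0.2, -0.6]
width: 18.2
gripper_force: 58.8
```

View pics/s1.png

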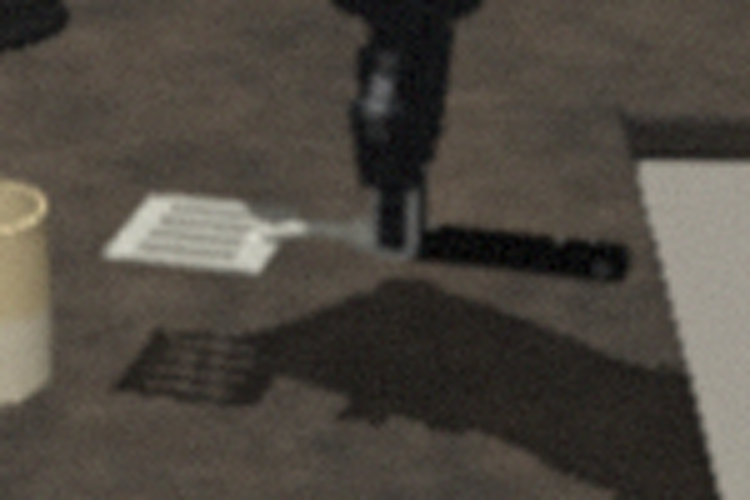

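The spatula is held just behind the front of the handle and looks level. The blade's front corners are at crop (158,193) and (103,258), so I can triangulate the tip.

Run:
```python
from h import *
np.set_printoptions(precision=1,suppress=True)
T=cv2.imread('pics/t1.png');T=T.copy();x0,y0=325,130
v=T[y0:260,x0:410].max(2);h=cv2.cvtColor(T,cv2.COLOR_BGR2HSV)[y0:260,x0:410]
c,_=cv2.findContours((v>150).astype(np.uint8),0,1)
for k in c:
    if cv2.contourArea(k)>150: print(cv2.boundingRect(k+np.array([x0,y0])), cv2.boxPoints(cv2.minAreaRect(k+np.array([x0,y0]))).tolist())
s=lambda x,y:((x+.5)/5-.5+230,(y+.5)/5-.5+80)
print(onz('side',[s(158,193),s(103,258)],89))
cv2.imwrite('pics/t1c.png',cv2.resize(T[130:260,300:420],None,fx=4.5,fy=4.5,interpolation=cv2.INTER_CUBIC))
```

```text
(344, 166, 36, 37) [[342.3849182128906, 200.9471435546875], [349.0754699707031, 165.26412963867188], [379.3849182128906, 170.9471435546875], [372.6943664550781, 206.63015747070312]]
(336, 130, 46, 21) [[336.0, 130.0], [381.0, 130.0], [381.0, 150.0], [336.0, 150.0]]
[[ 591.5 -498.3   89. ]
 [ 612.3 -411.8   89. ]]
```

View pics/t1c.png

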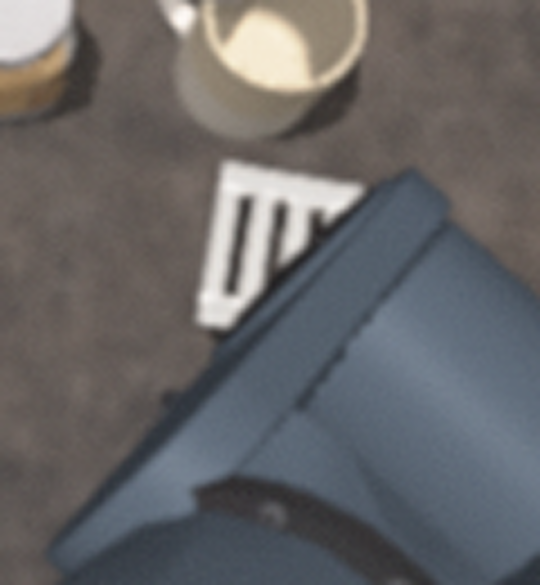

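The top crop shows the blade's left front corner at (222,160) and the right one near (367,184). The wrist hides the rest.

Run:
```python
from h import *
np.set_printoptions(precision=1,suppress=True)
t=lambda x,y:((x+.5)/4.5-.5+300,(y+.5)/4.5-.5+130)
s=lambda x,y:((x+.5)/5-.5+230,(y+.5)/5-.5+80)
a=tri(t(222,160),s(103,258));b=tri(t(367,184),s(158,193));print(a,b);m=(a[0]+b[0])/2
st=r.get_state();print(m,m-st['eef_pos'],st['qpos'])
```

```text
(array([ 613.9, -415.7,   87.6]), np.float64(2.390972669654256)) (array([ 594.2, -483.3,   96.1]), np.float64(8.344571247162737))
[ 604.  -449.5   91.8] [140.6 -26.6  -1.5] [-0.8  0.6  1.5  0.   0.9  1. ]
```

The tip sits about 144 mm ahead of the TCP and 4.5 mm below it, as expected. Now I turn the spatula to point along the slab.

To row units: 30 mm is 0.6, -0.146 rad / 3.1416 = -0.0465.

```bash
python3 drive.py '0 0 0 0 0 -0.0318;0 0 0 0 0 -0.0465;0 0 0 0 0 -0.0465;0 0 0 0 0 -0.0465;0 0 0 0 0 -0.0465;0 0 0 0 0 -0.0465;0 0 0 0 0 -0.0465;0 0 0 0 0 -0.0465;0 0 0 0 0 -0.0465;0 0 0 0 0 -0.0465;0 0 0 0 0 -0.0465;0 0 0 0 0 -0.0465;0 0 0 0 0 -0.0465;0.6 0 0 0 0 -0.0127;0.6 0 0 0 -0.0127 0;0.6 0 0 0 -0.015 0;0 0 0 0 0 0;0 0 0 0 0 0;0 0 0 0 0 0;0 0 0 0 0 0'
cat > d.py <<'E'
from h import *
import sys
np.set_printoptions(precision=2,suppress=True)
s=r.get_state();q=s['eef_rot'];M=R.from_quat([q[1],q[2],q[3],q[0]]).as_matrix()
u=np.array([-.0965,.9953,0]);b=np.array([438,-84.8,12]);tip=s['eef_pos']+M@[144,0,5.5]
w=np.array([.9953,.0965,0])
print('yaw',np.arctan2(M[1,0],M[0,0]),'pitch',np.arcsin(-M[2,0]),'roll',M[2,1],'tip s,lat,h',(tip-b)@u,(tip-b)@w,tip[2]-12,'F',s['contact_force'],s['gripper_force'],s['width'],s['time'])
if len(sys.argv)>1:
    a=np.array(sys.argv[1:4],float);print('tool delta',M.T@(b+a[0]*u+a[1]*w+[0,0,a[2]]-tip))
E
python3 d.py -75 0 4
```

```text
time: 5.6
eef_pos: [456.8, -334.4, 93.0]
eef_rot: [0.032, 0.674, 0.738, -0.029]
contact_force: [-0.3, 0.1, -1.7]
width: 18.5
gripper_force: 58.9
yaw 1.661805101185554 pitch 0.08701428433152303 roll 0.00020167685577816147 tip s,lat,h -107.2845358450607 -4.584761278175377 62.99931594158909 F [-0.26  0.1  -1.68] 58.851903676986694 18.49143648069492 5.6
tool delta [37.32  4.39 55.97]
```

To row units: 12 mm is 0.24, 10 mm is 0.2.

```bash
python3 drive.py '0.16 0.02 0.2 0 0 0;0.16 0.02 0.2 0 0 0;0.16 0.02 0.24 0 0 0;0.16 0.02 0.24 0 0 0;0.1 0 0.24 0 0 0;0 0 0 0 0 0;0 0 0 0 0 0;0 0 0 0 0 0'; python3 d.py -75 0 0
python3 - <<'E'
from h import *
S=img('side');T=img('top')
a=cv2.resize(S[185:300,250:400],None,fx=5,fy=5,interpolation=cv2.INTER_CUBIC)
cv2.imwrite('pics/s2.png',a);cv2.imwrite('pics/t2.png',T)
E
```

```text
time: 6.4
eef_pos: [458.1, -301.7, 34.5]
eef_rot: [0.033, 0.673, 0.738, -0.029]
contact_force: [-0.5, 0.4, -1.0]
width: 18.0
gripper_force: 58.8
yaw 1.6626280309942438 pitch 0.0876929503009414 roll 0.0007481275752732539 tip s,lat,h -74.8606985585507 -0.2162992210445456 4.448935294509361 F [-0.5   0.41 -0.95] 58.818528056144714 18.000231423387437 6.4
tool delta [0.26 0.21 4.44]
```

View pics/s2.png

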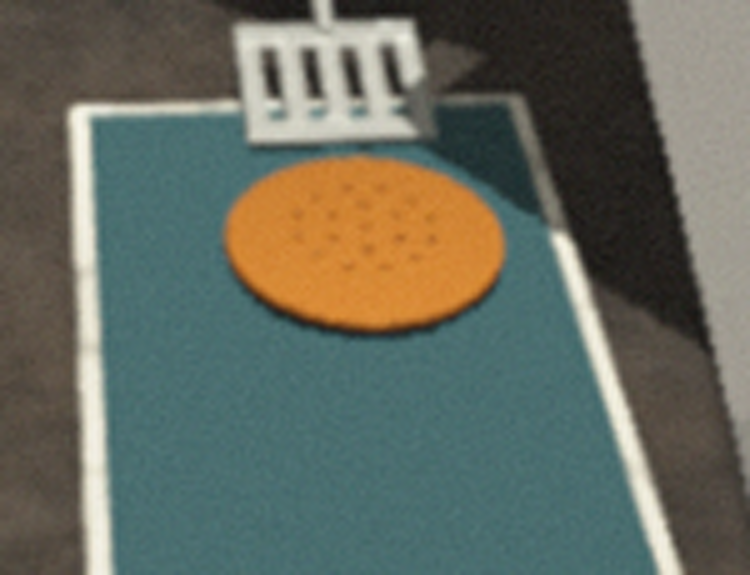

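The side picture shows the blade's front edge from (248,145) to (435,138) and the biscuit's near rim at (360,157), so the tip is just short of the biscuit. I'll check that gap by ray casting.

Run:
```python
from h import *
np.set_printoptions(precision=1,suppress=True)
s=lambda x,y:((x+.5)/5-.5+250,(y+.5)/5-.5+185)
u=np.array([-.0965,.9953,0]);b=np.array([438,-84.8,12]);w=np.array([.9953,.0965,0])
for p,z in(((248,145),17.5),((435,138),17.5),((360,156),22),((368,332),18),((224,240),20),((506,240),20)):
    d=onz('side',[s(*p)],z)[0]-b;print(p,d@u,d@w)
T=cv2.imread('pics/t2.png');h=cv2.cvtColor(T,cv2.COLOR_BGR2HSV)
x0,y0=150,190
c=big(((h[...,0]<22)&(h[...,1]>110)&(h[...,2]>70))[y0:300,x0:270])+[x0,y0]
d=onz('top',c,20)-b;print('top biscuit s',(d@u).min(),(d@u).max(),'lat',(d@w).min(),(d@w).max())
m=big((T.min(2)>150)[y0:300,225:275])+[225,y0];d=onz('top',m,17)-b;print('white max s',(d@u).max(),(d@w).min(),(d@w).max())
```

```text
(248, 145) -72.45651949144533 40.029612516889685
(435, 138) -73.61824469490871 -39.289296108160606
(360, 156) -55.32279969194567 -4.909106195304938
(368, 332) 55.54926592362236 5.646721079525456
(224, 240) -2.493438133076224 55.448273722670805
(506, 240) 3.362971781214807 -55.70756496035303
top biscuit s -50.14354401620212 52.65061265291478 lat -51.01008387915884 54.75453165232224
white max s -51.30831210753573 73.74578520271729 115.88758661805062
```

The side view puts the tip at s ≈ -73 with lateral offset about 0, and the biscuit rim at ±55, so they are well aligned. Lowering to the mat.

To row units: 1.5 mm is 0.03, 0.8 mm is 0.016.

```bash
python3 drive.py '0 0 0.03 0 0 0;0 0 0.03 0 0 0;0 0 0.016 0 0 0;0 0 0 0 0 0;0 0 0 0 0 0'; python3 d.py; python3 drive.py '0 0 0.01 0 0 0;0 0 0 0 0 0;0 0 0 0 0 0';python3 d.py
```

```text
time: 7.0
eef_pos: [457.8, -301.6, 30.3]
eef_rot: [0.032, 0.673, 0.738, -0.029]
contact_force: [-0.2, -0.4, -1.0]
width: 18.3
gripper_force: 58.8
yaw 1.6628211999482154 pitch 0.08693661773419258 roll -8.089897444524957e-05 tip s,lat,h -74.70534391565842 -0.582409805200268 0.2913376607619895 F [-0.2  -0.4  -0.99] 58.818429708480835 18.25147291651491 7.0
time: 7.3
eef_pos: [457.8, -301.7, 29.8]
eef_rot: [0.032, 0.673, 0.738, -0.029]
contact_force: [0.6, -0.6, -1.3]
width: 18.5
gripper_force: 58.8
yaw 1.66273252546019 pitch 0.08701012660552679 roll 7.842615841143624e-05 tip s,lat,h -74.7985900663237 -0.5216787592626779 -0.1674255401587601 F [ 0.57 -0.62 -1.27] 58.83074462413788 18.52563870374493 7.3
```

To row units: 0.6 mm is 0.012.

```bash
for i in 1 2 3; do python3 drive.py '0 0 0.012 0 0 0;0 0 0 0 0 0;0 0 0 0 0 0' | grep -E 'eef_pos|contact'; done
```

```text
eef_pos: [457.8, -301.8, 29.2]
contact_force: [-0.9, 0.4, -1.2]
eef_pos: [457.9, -301.9, 28.7]
contact_force: [1.1, -0.2, 0.5]
eef_pos: [457.9, -301.9, 28.1]
contact_force: [0.8, -2.4, 0.9]
```

To row units: 4 mm is 0.08, 2 mm is 0.04.

```bash
python3 drive.py '0.08 0 -0.015 0 0 0;0.08 0 -0.007 0 0 0;0.08 0 -0.007 0 0 0;0.08 0 -0.007 0 0 0;0.08 0 -0.007 0 0 0;0.08 0 -0.007 0 0 0;0.04 0 -0.0034 0 0 0;0 0 0 0 0 0;0 0 0 0 0 0'; python3 d.py; python3 drive.py '0.04 0 -0.0034 0 0 0;0.04 0 -0.0034 0 0 0;0.04 0 -0.0034 0 0 0;0 0 0 0 0 0;0 0 0 0 0 0'; python3 d.py
```

```text
time: 9.1
eef_pos: [455.2, -275.5, 28.3]
eef_rot: [0.032, 0.673, 0.738, -0.029]
contact_force: [0.4, 1.4, 0.4]
width: 18.3
gripper_force: 59.0
yaw 1.6628010211069482 pitch 0.0864511043461859 roll -0.00044117201543901474 tip s,lat,h -48.517943913252424 -0.5899011859238814 -1.6205276972624283 F [0.4  1.38 0.4 ] 59.03729259967804 18.33210181107494 9.1
time: 9.6
eef_pos: [454.8, -269.6, 28.3]
eef_rot: [0.032, 0.673, 0.738, -0.029]
contact_force: [0.4, 1.1, -0.5]
width: 18.3
gripper_force: 59.0
yaw 1.6627292427108449 pitch 0.08663058790828077 roll -0.0001590621297591424 tip s,lat,h -42.53116518362661 -0.4504242930876339 -1.6049442139930754 F [ 0.38  1.07 -0.47] 59.03787016868591 18.25476311574897 9.6
```

The blade is about 12 mm in under the rim. Now I lever along the arc about the far rim at 30 mm/s.

To row units: -2.9 mm is -0.058, 0.7 mm is 0.014.

```bash
python3 drive.py '0 0 -0.058 0 0 0;0.002 0 -0.058 0 0 0;0.002 0 -0.058 0 0 0;0.002 0 -0.058 0 0 0;0.012 0 -0.058 0 0 0;0.012 0 -0.058 0 0 0;0.012 0 -0.058 0 0 0;0.014 0 -0.058 0 0 0;0.014 0 -0.058 0 0 0;0.014 0 -0.058 0 0 0'; python3 d.py
python3 - <<'E'
from h import *
S=img('side');cv2.imwrite('pics/s3.png',cv2.resize(S[165:280,250:400],None,fx=4,fy=4,interpolation=cv2.INTER_CUBIC))
E
```

```text
time: 10.6
eef_pos: [454.2, -263.0, 57.2]
eef_rot: [0.032, 0.673, 0.738, -0.029]
contact_force: [-0.3, 0.4, -2.8]
width: 17.9
gripper_force: 58.8
yaw 1.662832346648141 pitch 0.08696472158268859 roll -2.7949456143511187e-05 tip s,lat,h -35.97541650123431 -0.40383011309832595 27.173893833241777 F [-0.31  0.41 -2.76] 58.78600001335144 17.915267943034433 10.6
```

View pics/s3.png

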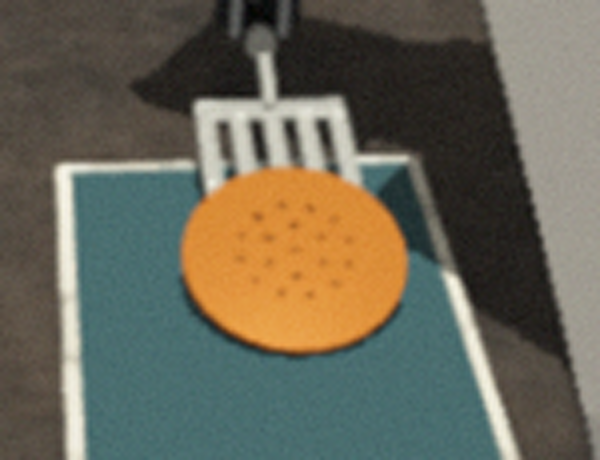

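It works: the near rim is raised to crop (275,170) on the blade and the far rim (300,352) has hardly moved. Continuing along the arc.

To row units: -2.8 mm is -0.056, -2.6 mm is -0.052.

```bash
python3 drive.py '0.02 0 -0.056 0 0 0;0.02 0 -0.056 0 0 0;0.02 0 -0.056 0 0 0;0.024 0 -0.056 0 0 0;0.024 0 -0.056 0 0 0;0.026 0 -0.054 0 0 0;0.026 0 -0.054 0 0 0;0.032 0 -0.052 0 0 0;0.032 0 -0.052 0 0 0;0.032 0 -0.052 0 0 0;0.034 0 -0.05 0 0 0;0.034 0 -0.05 0 0 0;0.034 0 -0.05 0 0 0;0.042 0 -0.044 0 0 0;0.042 0 -0.044 0 0 0;0.042 0 -0.044 0 0 0;0.042 0 -0.044 0 0 0'; python3 d.py
python3 - <<'E'
from h import *
S=img('side');cv2.imwrite('pics/s4.png',cv2.resize(S[145:280,250:400],None,fx=4,fy=4,interpolation=cv2.INTER_CUBIC))
E
```

```text
time: 12.35
eef_pos: [451.4, -233.0, 98.1]
eef_rot: [0.032, 0.673, 0.738, -0.029]
contact_force: [-1.2, -0.1, -1.0]
width: 18.1
gripper_force: 58.8
yaw 1.6628201819435016 pitch 0.08694944175306149 roll -3.396618926469058e-05 tip s,lat,h -5.865820933223487 -0.2576721094979136 68.13371210152877 F [-1.16 -0.07 -1.04] 58.79909813404083 18.132232216727964 12.35
```

View pics/s4.png

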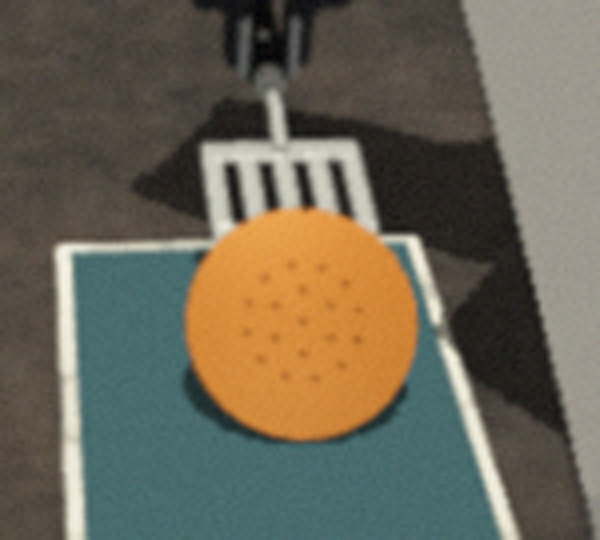

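About 45° is reached, with the far rim at crop (302,440) holding its place. Now the rest of the arc, past upright.

Units first: shifts go in shares of 50 mm and turns go in shares of pi rad. So 3 mm is 0.06, 2.9 mm is 0.058.

```bash
python3 drive.py '0.044 0 -0.04 0 0 0;0.044 0 -0.04 0 0 0;0.044 0 -0.04 0 0 0;0.046 0 -0.04 0 0 0;0.048 0 -0.036 0 0 0;0.048 0 -0.036 0 0 0;0.048 0 -0.034 0 0 0;0.05 0 -0.034 0 0 0;0.054 0 -0.028 0 0 0;0.054 0 -0.028 0 0 0;0.056 0 -0.028 0 0 0;0.056 0 -0.024 0 0 0;0.056 0 -0.022 0 0 0;0.056 0 -0.022 0 0 0;0.056 0 -0.02 0 0 0;0.058 0 -0.016 0 0 0;0.058 0 -0.014 0 0 0;0.058 0 -0.012 0 0 0;0.06 0 -0.01 0 0 0;0.06 0 -0.008 0 0 0' | grep -E 'time|force'; python3 drive.py '0.06 0 -0.006 0 0 0;0.06 0 -0.006 0 0 0;0.06 0 -0.006 0 0 0;0.06 0 -0.006 0 0 0;0.06 0 -0.006 0 0 0;0.06 0 -0.006 0 0 0;0.06 0 -0.006 0 0 0;0.06 0 -0.006 0 0 0;0 0 0 0 0 0;0 0 0 0 0 0;0 0 0 0 0 0'; python3 d.py
python3 - <<'E'
from h import *
S=img('side');cv2.imwrite('pics/s5.png',cv2.resize(S[135:320,230:400],None,fx=3,fy=3,interpolation=cv2.INTER_CUBIC))
E
```

```text
time: 14.4
contact_force: [1.0, -0.2, -1.7]
gripper_force: 58.8
time: 15.5
eef_pos: [444.3, -154.8, 120.2]
eef_rot: [0.032, 0.673, 0.738, -0.029]
contact_force: [-0.7, -0.7, -1.7]
width: 18.6
gripper_force: 58.8
yaw 1.662708255320539 pitch 0.08705458090969596 roll 6.278865404529127e-05 tip s,lat,h 72.73314512486327 0.15431756589550055 90.2279288255486 F [-0.66 -0.73 -1.65] 58.826077580451965 18.627415088120614 15.5
```

View pics/s5.png

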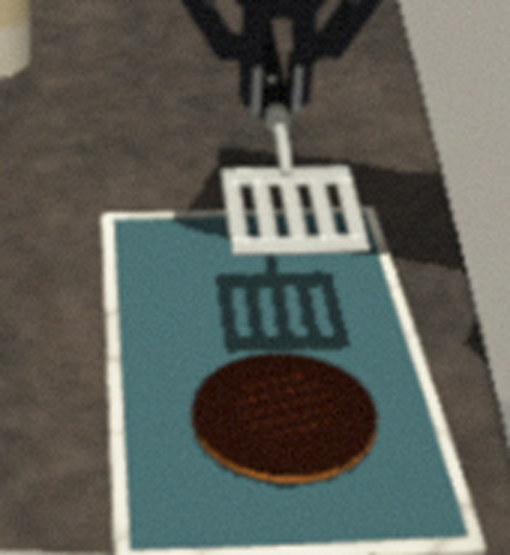

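The biscuit lies flat, chocolate side up, centred at crop (285,418), well inside the slab. Now I back the spatula away and level it.

To row units: -30 mm is -0.6, 2.6 mm is 0.052, 0.047 rad / 3.1416 = 0.015.

```bash
python3 drive.py '-0.2 0 0.018 0 0 0;-0.4 0 0.034 0 0 0;-0.6 0 0.052 0 0 0;-0.6 0 0.052 0 0 0;-0.6 0 0.052 0 0 0;-0.6 0 0.052 0 0 0;-0.6 0 0.052 0 0 0;-0.6 0 0.052 0 0 0;-0.6 0 0.052 0 0.0127 0;-0.4 0 0 0 0.015 0;-0.2 0 0.6 0 0 0;0 0 0.6 0 0 0;0 0 0.4 0 0 0;0 0 0.3 0 0 0;0 0 0 0 0 0;0 0 0 0 0 0;0 0 0 0 0 0'; python3 d.py
python3 - <<'E'
from h import *
u=np.array([-.0965,.9953]);w=np.array([.9953,.0965]);c=np.array([447.7,-29])
p=onz('side',[((285.5)/3-.5+230,(418.5)/3-.5+135)],20)[0,:2];print('biscuit slab x,y',(p-c)@w,(p-c)@u)
E
```

```text
time: 17.25
eef_pos: [469.7, -425.0, 27.6]
eef_rot: [0.001, 0.674, 0.739, -0.0]
contact_force: [-0.2, -0.2, -0.7]
width: 18.1
gripper_force: 58.8
yaw 1.6629436533730244 pitch 0.0016665839800421988 roll 0.0013013561761473368 tip s,lat,h -197.72029604111242 -0.6486674776344379 9.856294913485662 F [-0.21 -0.16 -0.67] 58.811012506484985 18.06586758101678 17.25
biscuit slab x,y -3.506724003878608 67.85094806111141
```

To row units: 10 mm is 0.2, 8 mm is 0.16.

```bash
python3 drive.py '0 0 0.2 0 0 0;0 0 0.16 0 0 0;0 0 0.06 0 0 0;0 0 0 0 0 0;0 0 0 0 0 0' | grep -E 'pos|contact'; for i in 1 2 3 4; do python3 drive.py '0 0 0.012 0 0 0;0 0 0 0 0 0;0 0 0 0 0 0' | grep -E 'pos|contact'; done
```

```text
eef_pos: [468.9, -424.2, 5.3]
contact_force: [-1.9, 3.0, 4.4]
eef_pos: [469.0, -424.2, 5.3]
contact_force: [-4.4, 4.9, 11.3]
eef_pos: [469.0, -424.2, 5.2]
contact_force: [-6.8, 6.1, 17.6]
eef_pos: [469.0, -424.1, 5.2]
contact_force: [-8.8, 8.5, 24.4]
eef_pos: [469.0, -424.2, 5.2]
contact_force: [-9.7, 9.7, 30.8]
```

On the table. I relieve the press, open, and lift away.

To row units: -1.2 mm is -0.024.

```bash
python3 drive.py '0 0 -0.024 0 0 0;0 0 -0.024 0 0 0;0 0 0 0 0 0;0 0 0 0 0 0' | grep -E 'pos|contact'; python3 drive.py '0 0 0 0 0 0;0 0 0 0 0 0;0 0 0 0 0 0;0 0 0 0 0 0;0 0 0 0 0 0;0 0 -0.3 0 0 0;0 0 -0.6 0 0 0;0 0 -0.8 0 0 0;0 0 -1 0 0 0;0 0 -1 0 0 0;0 0 -0.6 0 0 0;0 0 0 0 0 0;0 0 0 0 0 0;0 0 0 0 0 0;0 0 0 0 0 0' 50
python3 - <<'E'
from h import *
S=img('side');T=img('top')
cv2.imwrite('pics/end.png',np.vstack([cv2.resize(S[110:330],(512,300))[:, :],T[100:320]]))
E
```

```text
eef_pos: [469.2, -424.5, 5.3]
contact_force: [-1.2, 1.6, 3.5]
time: 20.85
eef_pos: [468.7, -424.0, 218.9]
eef_rot: [-0.001, 0.674, 0.739, 0.0]
contact_force: [0.1, 0.1, 0.3]
width: 50.0
gripper_force: 0.0
```

View pics/end.png

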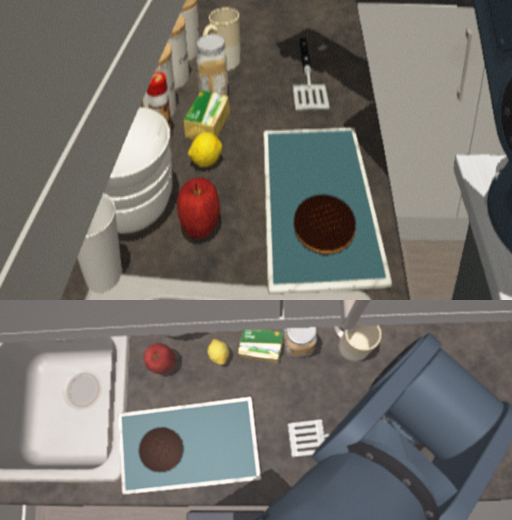

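The end view shows the biscuit chocolate side up inside the slab (161,450). The spatula lies flat and clear of it (308,438), and the bystanders have not moved.

```bash
python3 -c "
from workcell import r, get_image, get_calibration
print(r.hand_in())"
```

```text
the job is handed in; nothing more can be done
None
```

I turned the biscuit over with the spatula: it lies flat on the slab, chocolate side up. The spatula is released flat on the worktop, clear of the slab, and the job was handed in at about 21 s (no verdict was returned).

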